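# Draw a stuck core from a casting mould with the crank puller

## Robot

A 6-joint arm with a two-finger parallel gripper is mounted at the origin on a cart in front of the work surface, level with it; the furniture and walls round the work are solid. World frame = base frame: x ahead of the robot, y to its left, z up, the work surface at z = 0. Lengths are in m, angles in rad, forces in N, time in s.
With the tool pointing down it reaches from about 0.3 to 0.825 m from the base axis. Payload 5.4 kg.
Tool frame: the origin (TCP) lies on the centre line of the jaws, within the pads' length; the fingertips stand 14 mm ahead of it and the grasp point (between the pads) lies 5 mm behind it; z points along the fingers, y is the line along which they close (so a half turn about z gives the same grasp; the last joint's range is limited). The gripper opens to 92 mm and grips with 3 to 60 N. Pads are 20 mm wide; open, the fingers measure 128 mm over their backs; the gripper's body (75 mm by 189 mm) begins 69 mm behind the grasp point.
Start: joints at [-1.534, 0.158, 1.597, -0, 1.386, -0.21], TCP at [0.14, -0.558, 0.229] pointing down, gripper open.
Joint ranges: [-2.91, 2.91], [-0.94, 2.29], [0.18, 2.7], [-1.29, 4.43], [0.17, 2.64], [-3, 3]. Speed limits (rad/s): [2.57, 2.57, 3.14, 3.14, 3.14, 3.14].

## Interface

Orientations are given as a unit quaternion [x, y, z, w].
In Python, from station import robot, optics, ticket, probe_bus gives the robot as it stands (robot), with the cameras (optics), the job (ticket) and the readings (probe_bus).
- The arm moves only by the shell command python3 shift.py 'ROWS' [OPENING]. ROWS is a JSON list that holds a single list of rows (three levels of brackets), with 1 to 8 rows, each of 6 numbers: dx, dy, dz in m, then a rotation vector rx, ry, rz in rad; each row is the pose to reach, as a shift and turn from the pose commanded when the command began, along the tool's axes at that moment; what a row does not reach only later rows make up. A row lasts 1/10 s, in which the tool goes at most 0.05 m and 0.15 rad, less where a joint would pass 70% of its speed; a pose out of reach is approached as far as the arm can. OPENING is the opening from 0.0 (shut) to 1.0 (fully open), set as the command begins (- or left out keeps the last). The fingers move at their own pace and stop on an object; the grip force is fixed at half the most. Time passes only in rows, so rows that do not move let the fingers close. It prints the time, the measured TCP pose, the force, the opening and the grip force at its end. Input that does not fit is refused with a message, and nothing moves.
- probe_bus.sense(): the state, without advancing time (a new reading comes with each control period).
- optics.grab_frame(name): name is "scene" or "side" or "wrist"; returns a dict with "color" (400x640x3 uint8, blue, green, red), "intrinsics" (3x3 intrinsics, pixels), "k1" (the pictures are not rectified: a ray, as slopes to the right and down, at radius r is drawn at 1 + k1 r^2 times it, then the intrinsics apply), "R" (3x3) and "t" (3): a world point X has camera coordinates R X + t. Camera axes: x right, y down, z forward; pixel columns grow to the right and rows downward; lengths in m; the calibration is good to about 2 mm. A picture is of the moment at which its call begins. There is no depth.
- ticket.hand_in(): hands the job in; it is judged then, once.
The state is a dict: "time": time; "qpos": joint angles; "joint_velocities": joint speeds; "tau": joint torques, N m; "tool_pos": TCP position; "eef_rot": TCP orientation; "wrist_force": force on the tool from outside, world axes, zero at the start; "wrist_torque": the same for the moment, N m; "grip_width": opening from 0.0 (shut) to 1.0 (fully open); "gripper_force": force on a finger pad.
Only numpy, scipy, OpenCV 4.12 (cv2) and the standard library are available. Lean on these libraries where they do the work, as an engineer would, in place of code of your own. Each camera call takes 0.05 s, during which the arm holds its last target. There are 200 camera calls.

## Task

The square steel core is still stuck in the casting inside the closed mould. Wind the crank of the core puller clockwise, holding its knob lightly, until you feel the core let go and the crank turns light, and stop there: wind on and the core's end runs out of the mould wall and drops. Then draw the loose core the last bit straight out of the mould without levering it, keep it level, and lay it flat on the middle of the pierced white soldering block, leaving the jar and the dapping block where they are.

Things in the scene. Friction and masses are not known exactly. Their poses are not given: they have to be found in the camera images.
- core: Bright square steel core, 14 x 14 mm in section, level, loose, 0.3 to 0.5 kg; its head lies in the puller's fork, its other end is hidden in the mould. Origin on its axis, within 15 mm of where it balances, 55 mm above the bench at the start; x points along it into the mould, z up. Once loose it is bare for 28 mm either side of the origin: grip it there from above, across y.
- core_head (a point): Middle of the shoulder of the core's flat T head (12 mm long, 36 mm wide, 14 mm high), at x = -42 mm of the core; the head ends at -54 mm. The bar runs the other way to its hidden end, somewhere between x = +43 and +88 mm. The fork pulls on this shoulder.
- mould: Closed block mould of bolted steel plates on the puller's bed, 114 mm long, 90 mm wide, top at 93 mm (pouring cup to 105 mm). Origin: foot of its front face, at bench height; x points into the mould along the core, away from the crank. Inside, the casting has shrunk on the core: how deep the core still sits in it cannot be seen and differs each time (14 to 65 mm of travel to come loose).
- mould_hole (a point): Middle of the hole in the mould's front face, on the core's axis, 55 mm above the bench. The hole is 17 mm wide, in a wall 12 mm thick; the core lies on its floor. Just after coming loose the core's end still lies about 13 mm inside this face and rests in the wall; when it has come that much further it drops.
- carriage (a joint): Travel of the puller's carriage towards the crank, m: 0.0045 per radian of crank (28 mm a turn). Starts between about -0.008 and +0.004; its stop is at 0.094.
- fork (a point): Middle of the carriage's fork plate, on the core's axis (plate 10 mm thick along the core, 46 mm wide, its two posts to 10 mm above the axis, open at the top); axes as the mould's. The core's bar lies loose between the posts, the T head on the crank's side. The fork takes hold of the head after up to 18 mm of lost motion; then the core's origin is at x = +37 mm of this point.
- crank: Hand crank on top of the puller's green gear box, turning about a vertical axis; clockwise from above draws the core out. Steel arm of 45 mm radius, its top 92 mm above the bench. Stays where it is left.
- crank_axis (a point): Point on the crank's vertical axis, 90 mm above the bench. The gear box under it is 78 x 84 mm, its lid at 70 mm, and reaches 39 mm from the axis towards the core; the crank's arm and knob sweep a circle of 57 mm radius, so keep the head out of it when lifting.
- knob_grip (a point): Middle of the crank's black upright knob, to be taken from above: 19 to 23 mm thick, from 92 to 132 mm above the bench, this point at 116 mm, 45 mm from the crank's axis. It spins freely on its pin, so the hand need not turn. Resistance at the knob: about 1 N when light, 6 to 16 N while the casting holds the core.
- soldering_block: Pierced white ceramic soldering block, 66 x 105 x 13 mm, lying fixed on the bench; origin in the middle of its underside, its long side along its y axis. The core is to lie flat on it.
- flux_jar: Small white jar with black lid, 44 mm across and 54 mm high, standing loose. Origin: middle of its underside. To be left alone.
- dapping_block: Grey steel dapping block, a 45 mm cube with round hollows in its faces, standing loose, 0.85 kg. Origin: middle of its underside. To be left alone.

How it is judged:
On the way, in this order (a step that is already met when the one before it is completed fails the run):
1. the crank has drawn the core out of the casting's hold, untouched by the hand: the mould no longer grips it, and its head is against the fork (contact force between core and mould below 8 N and value of joint carriage above 0.018 m and x of core in the frame of fork above 0.032 m and contact force between the fingers and core below 0.2 N), for 0.2 s.
2. the core is lifted clear of the puller (height (world z) of core above 0.085 m), for 0.1 s.
At the end, for the whole second after the job is handed in: the core lies still and flat (within 4 degrees) on the soldering block, its origin within 30 mm of the block's middle (horizontal distance between core and soldering_block below 0.03 m and height (world z) of core between 0.015 and 0.026 m and contact force between core and soldering_block above 0.5 N and angle between core's own x axis and vertical between 1.49 and 1.65 rad and linear speed of core below 0.02 m/s); the robot touches nothing.
It fails at once if the core drops or is tipped more than 12 degrees from level (angle between core's own x axis and vertical below 1.36 rad or angle between core's own x axis and vertical above 1.78 rad).
It fails at once if the core is levered or forced in the mould (more than 320 N between them; the casting alone grips with about 200 N) (contact force between core and mould above 320 N).
It fails at once if the crank is forced (more than 90 N of the fingers on it) (contact force between the fingers and crank above 90 N).
It fails at once if the flux jar is moved more than 30 mm (distance of flux_jar from where it was at the start of the episode above 0.03 m).
It fails at once if the dapping block is moved more than 30 mm (distance of dapping_block from where it was at the start of the episode above 0.03 m).
It also fails if it takes over 72 s, if anything falls off the work surface, if the arm or the gripper's body presses on something with over 40 N, if the wrist force passes 120 N, or if a joint passes its speed limit or range.

## Working session

There is one attempt and no reset: what is moved stays moved. The work goes in short steps, Python scripts to look and compute and a shell command to move; the robot and the scene stay as the last step left them, time stands still between calls to the robot, and variables do not carry over. Pictures are saved under pics/ and viewed, at most 11 in all, crops included, and the job is handed in when it is done.

```bash
ls; mkdir -p pics
cat > h.py <<'E'
import numpy as np,cv2
from station import robot, optics, ticket, probe_bus
def grab(n,f):
    d=optics.grab_frame(n); cv2.imwrite('pics/'+f+'.png',d['color']); np.savez('pics/'+f+'.npz',**{k:np.array(v) for k,v in d.items()}); return d
def load(f): return dict(np.load('pics/'+f+'.npz'))
def ray(d,u,v):
    K=np.array(d['intrinsics']);k=float(d['k1'])
    D=np.array([k,0,0,0,0.]);p=cv2.undistortPoints(np.array([[[u,v]]],float),K,D)[0,0]
    R=np.array(d['R']);c=-R.T@np.array(d['t']);r=R.T@np.array([p[0],p[1],1]);return c,r/np.linalg.norm(r)
def onz(d,u,v,z):
    c,r=ray(d,u,v);return c+r*(z-c[2])/r[2]
def tri(*obs):
    A=np.zeros((3,3));b=np.zeros(3)
    for d,u,v in obs:
        c,r=ray(d,u,v);P=np.eye(3)-np.outer(r,r);A+=P;b+=P@c
    X=np.linalg.solve(A,b)
    return X,[round(1000*float(np.linalg.norm((np.eye(3)-np.outer(ray(*o)[1],ray(*o)[1]))@(X-ray(*o)[0]))),1) for o in obs]
def proj(d,X):
    R=np.array(d['R']);K=np.array(d['intrinsics'])
    return cv2.projectPoints(np.array([X],float),cv2.Rodrigues(R)[0],np.array(d['t'],float),K,np.array([float(d['k1']),0,0,0,0]))[0][0,0]
E
python3 - <<'E'
from h import *
a=grab('scene','sc0');b=grab('side','si0');w=grab('wrist','w0')
for d in (a,b,w): print(-np.array(d['R']).T@d['t'], np.array(d['R'])[2])
s=probe_bus.sense();print(s['time'],s['tool_pos'],s['eef_rot'],s['grip_width'])
im=np.vstack([a['color'],b['color']]); cv2.imwrite('pics/both.png',cv2.resize(im,(480,600)))
E
```

```text
pics
shift.py
station.py
[ 0.13181449 -0.85829241  0.61981779] [ 0.48146333  0.6210333  -0.6184745 ]
[0.26623121 0.36671684 0.45143677] [ 0.33857897 -0.84966611 -0.40426698]
[ 0.20601034 -0.54151588  0.38357034] [-0.23383243 -0.05792679 -0.97054978]
0.15 [ 0.14040603 -0.55711669  0.22786231] [ 9.92395663e-01  1.23086700e-01  4.17839414e-05 -7.14947394e-04] 0.9994746751640798
```

View pics/sc0.png

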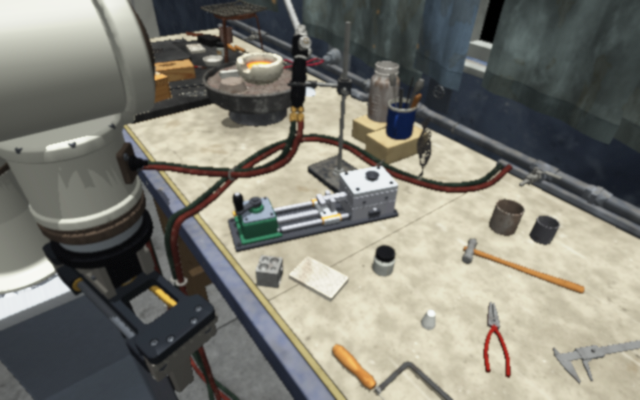

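View pics/si0.png

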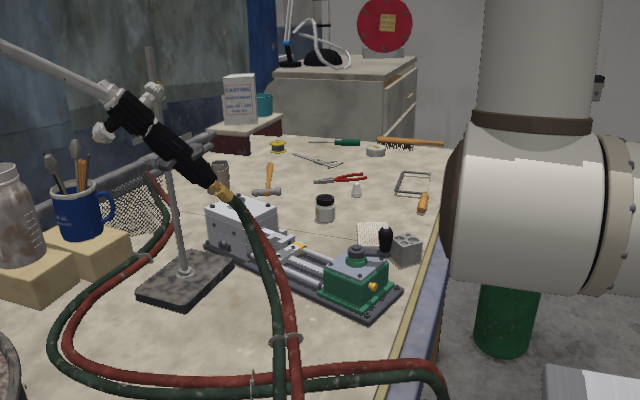

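The scene view shows the puller in the middle: knob at about (238,200), gear box (257,220), mould (368,190), soldering block (319,278), dapping block (269,270), jar (384,260). In the side view the knob is at (386,238), the mould at (240,225) and the block at (375,233). The torch stand is behind the puller.

Run:
```python
from h import *
a=load('sc0');b=load('si0')
for n,p,q in [('knobtop',(238,196),(386,229)),('hub',(257,201),(357,250)),('cup',(372,174),(240,202)),('jar',(384,249),(325,200))]:
    X,e=tri((a,*p),(b,*q));print(n,X.round(3),e)
print('block',onz(a,319,278,.013).round(3),'dap',onz(a,269,262,.045).round(3))
from scipy.spatial.transform import Rotation as R
s=probe_bus.sense();print(R.from_quat(s['eef_rot']).as_matrix().round(3))
w=load('w0');M=R.from_quat(s['eef_rot']).as_matrix()
print('cam in tool',M.T@(-w['R'].T@w['t']-s['tool_pos']),M.T@w['R'][2])
```

```text
knobtop [ 0.401 -0.237  0.129] [0.1, 0.1]
hub [ 0.446 -0.228  0.089] [1.8, 1.8]
cup [ 0.711 -0.311  0.103] [3.3, 3.3]
jar [ 0.597 -0.476  0.052] [3.0, 3.0]
block [ 0.467 -0.432  0.013] dap [ 0.394 -0.363  0.045]
[[ 0.97   0.244 -0.   ]
 [ 0.244 -0.97   0.001]
 [ 0.    -0.001 -1.   ]]
cam in tool [ 0.06746808  0.0006798  -0.15569168] [-2.41150056e-01  4.13154065e-04  9.70487754e-01]
```

```bash
python3 - <<'E'
from h import *
a=load('sc0');b=load('si0')
for n,p,q in [('nozzle',(297,115),(226,194)),('torchtop',(300,40),(115,88)),('stand',(345,40),(150,60)),('hose',(297,125),(240,203))]:
    X,e=tri((a,*p),(b,*q));print(n,X.round(3),e)
E
python3 shift.py '[[[0.345,-0.19,-0.04,0,0,0.55],[0.345,-0.19,-0.04,0,0,0.55],[0.345,-0.19,-0.04,0,0,0.55],[0.345,-0.19,-0.04,0,0,0.55],[0.345,-0.19,-0.04,0,0,0.55],[0.345,-0.19,-0.04,0,0,0.55],[0.345,-0.19,-0.04,0,0,0.55],[0.345,-0.19,-0.04,0,0,0.55]]]'
python3 - <<'E'
from h import *
w=grab('wrist','w1')
E
```

```text
(no output)
```

View pics/w1.png

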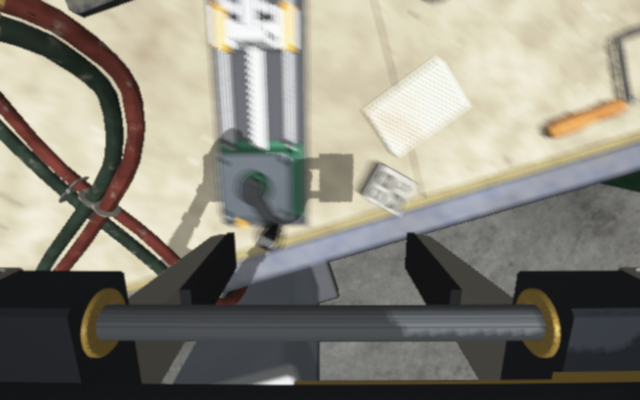

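The wrist view (slightly blurred by motion) shows the crank hub at (255,190), the knob at (268,236) and the fork at about (255,25). The soldering block is at (417,107) with corners near (362,106), (440,57), (470,105) and (400,156). The dapping block is at (389,190).

```bash
python3 shift.py '[[[0,0,0,0,0,0],[0,0,0,0,0,0]]]'; python3 -c "
from h import *
grab('wrist','w2')"
python3 shift.py '[[[0.05,-0.0,0,0,0,0],[0.1,0,0,0,0,0],[0.14,0,0,0,0,0],[0.14,0,0,0,0,0],[0.14,0,0,0,0,0],[0.14,0,0,0,0,0]]]'; python3 -c "
from h import *
w=grab('wrist','w3')
a=load('w2')
cv2.imwrite('pics/v3.png',np.hstack([cv2.resize(a['color'][0:270,180:480],(400,360)),cv2.resize(w['color'][0:270,180:480],(400,360))]))
"
```

```text
time: 1.2
tool_pos: [0.4278, -0.2895, 0.2681]
eef_rot: [0.989, -0.151, -0.0, -0.0]
wrist_force: [-0.1, -0.8, -0.3]
grip_width: 1.0
gripper_force: 0.0
time: 1.85
tool_pos: [0.5605, -0.332, 0.2688]
eef_rot: [0.988, -0.152, -0.0, 0.0]
wrist_force: [0.1, -0.1, 0.5]
grip_width: 1.004
gripper_force: 0.0
```

View pics/v3.png

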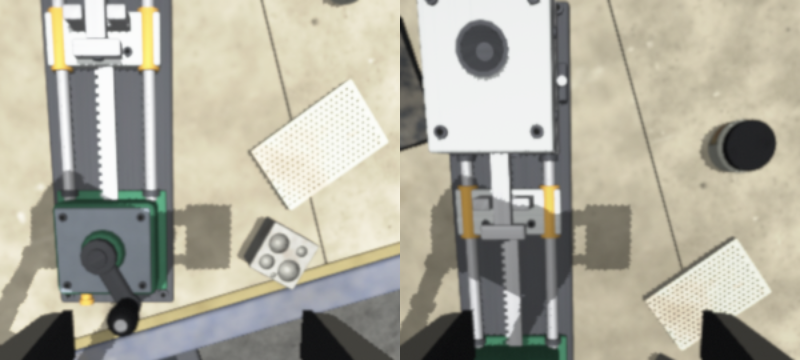

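The crop (w2 left, w3 right) is sharp. In w2: knob top at (271.5,241.5), hub (253,193), head (253,36). In w3: mould front top edge runs from (205,114) to (295,114), bar centre column is about 254, and the head centre is about (257,175) with its shoulder at row 169. The fork posts lie in front of it with a gap, so there is lost motion.

Run:
```python
from h import *
w1=load('w2');w2=load('w3');a=load('sc0');b=load('si0')
c=lambda u,v:(180+u*.75,v*.75)
k=c(122,322)
print('knob w',onz(w1,*k,.132).round(4),'tri',[tri((w1,*k),(a,238,196),(b,386,229))])
print('hub',onz(w1,*c(98,257),.095).round(4))
L=onz(w2,*c(33,152),.093);R_=onz(w2,*c(153,152),.093);print('mould edge',L.round(4),R_.round(4),((L+R_)/2).round(4),'ang',np.degrees(np.arctan2((L-R_)[1],(L-R_)[0]))-90, np.linalg.norm(L-R_))
print('cup',onz(w2,*c(83,50),.105).round(4))
for n,p in [('headW2 shoulder L',(82,226)),('R',(125,226)),('end L',(82,240)),('end R',(125,240)),('bar near mould',(99.5,160)),('bar nr head',(102,220)),('postL',(84,202)),('postR',(121,202))]:
    print(n,onz(w2,*c(*p),.062 if 'post' not in n else .065).round(4))
print('head tri',tri((w1,*c(97,48)),(w2,*c(103,233))))
for n,q,d in [('blk1',[(350,80),(388,142),(290,209),(249,151)],w1),('blk2',[(335,237),(370,290),(285,349),(244,298)],w2)]:
    P=np.array([onz(d,*c(*p),.013) for p in q]);print(n,P.mean(0).round(4),P.round(3).tolist(),np.linalg.norm(P-np.roll(P,1,0),axis=1).round(3))
print('blk tri',tri((w1,*c(319,145)),(w2,*c(308,293))))
print('jar',onz(w2,*c(348,145),.054).round(4),'dap',onz(w1,*c(282,253),.045).round(4))
s=probe_bus.sense();print(s['qpos'])
```

```text
knob w [ 0.4031 -0.2355  0.132 ] tri [(array([ 0.40152744, -0.23558774,  0.12877818]), [1.1, 0.8, 1.0])]
hub [ 0.446 -0.226  0.095]
mould edge [ 0.6649 -0.25    0.093 ] [ 0.6388 -0.3321  0.093 ] [ 0.6519 -0.2911  0.093 ] ang -17.6055600441625 0.08615790343557089
cup [ 0.7139 -0.3096  0.105 ]
headW2 shoulder L [ 0.6023 -0.2565  0.062 ]
R [ 0.5918 -0.2899  0.062 ]
end L [ 0.5915 -0.2524  0.062 ]
end R [ 0.5809 -0.2861  0.062 ]
bar near mould [ 0.6471 -0.2881  0.062 ]
bar nr head [ 0.602  -0.2737  0.062 ]
postL [ 0.6201 -0.2656  0.065 ]
postR [ 0.6111 -0.2938  0.065 ]
head tri (array([ 0.59151626, -0.2707997 ,  0.060443  ]), [0.3, 0.3])
blk1 [ 0.4701 -0.4262  0.013 ] [[0.516, -0.465, 0.013], [0.456, -0.486, 0.013], [0.424, -0.388, 0.013], [0.485, -0.366, 0.013]] [0.104 0.064 0.103 0.065]
blk2 [ 0.4721 -0.4272  0.013 ] [[0.519, -0.464, 0.013], [0.458, -0.485, 0.013], [0.424, -0.392, 0.013], [0.487, -0.367, 0.013]] [0.102 0.064 0.099 0.068]
blk tri (array([ 0.47089177, -0.42864844,  0.00600856]), [0.0, 0.0])
jar [ 0.5989 -0.4801  0.054 ] dap [ 0.3947 -0.3661  0.045 ]
[-7.19504998e-01  3.32485728e-01  1.31094009e+00 -1.73201791e-04
  1.49765800e+00  1.15619338e+00]
```

```bash
python3 shift.py '[[[-0.18,-0.044,0.05,0,0,0],[-0.18,-0.044,0.05,0,0,0],[-0.18,-0.044,0.05,0,0,0],[-0.18,-0.044,0.05,0,0,0],[-0.18,-0.044,0.05,0,0,0],[-0.18,-0.044,0.05,0,0,0],[-0.18,-0.044,0.05,0,0,0]]]' 0.6; python3 -c "
from h import *
from scipy.spatial.transform import Rotation as R
grab('wrist','w4')
s=probe_bus.sense();M=R.from_quat(s['eef_rot']).as_matrix();print(s['tool_pos'],M.T@(np.array([.402,-.2357,.116])-s['tool_pos']))"
```

```text
time: 2.6
tool_pos: [0.4041, -0.2367, 0.2203]
eef_rot: [0.988, -0.151, 0.002, 0.001]
wrist_force: [0.5, -0.5, 0.1]
grip_width: 0.601
gripper_force: 0.0
[ 0.40429432 -0.23678324  0.22025111] [-0.00284781 -0.00052664  0.10424176]
```

View pics/w4.png

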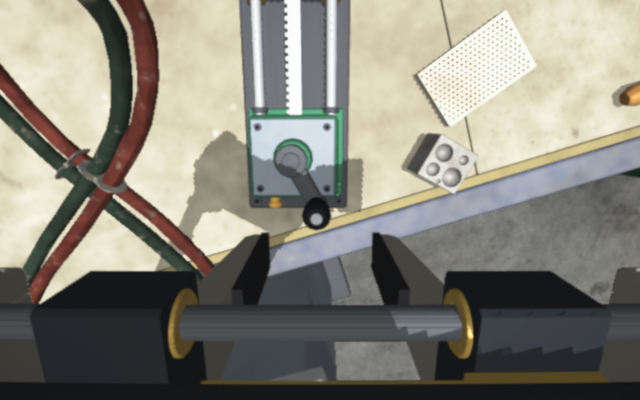

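The wrist view shows the knob top centred at about (317,214), between the fingers' columns, and the hub at (292,160).

```bash
python3 -c "
from h import *
w=load('w4');print(onz(w,317,214,.132),onz(w,292,159,.1),tri((w,317,214),(load('sc0'),238,196),(load('si0'),386,229)))"
python3 shift.py '[[[-0.002,-0.001,0.05,0,0,0],[-0.002,-0.001,0.08,0,0,0],[-0.002,-0.001,0.104,0,0,0],[-0.002,-0.001,0.104,0,0,0],[-0.002,-0.001,0.104,0,0,0]]]'
```

```text
[ 0.40480255 -0.23529667  0.132     ] [ 0.44728306 -0.22698467  0.1       ] (array([ 0.4021475 , -0.23571159,  0.12837647]), [1.8, 0.5, 1.6])
time: 3.15
tool_pos: [0.4025, -0.2348, 0.1156]
eef_rot: [0.989, -0.151, 0.0, 0.0]
wrist_force: [-1.0, -0.2, 0.2]
grip_width: 0.599
gripper_force: 0.0
```

```bash
python3 shift.py '[[[0,0,0,0,0,0],[0,0,0,0,0,0],[0,0,0,0,0,0],[0,0,0,0,0,0],[0,0,0,0,0,0]]]' 0.15
python3 -c "
from h import *
from scipy.spatial.transform import Rotation as R
s=probe_bus.sense();M=R.from_quat(s['eef_rot']).as_matrix()
p=s['tool_pos'];h=np.array([.4465,-.2265]);v=p[:2]-h
print(p,np.linalg.norm(v),np.degrees(np.arctan2(v[1],v[0])))
th=np.arctan2(v[1],v[0]);
for st in (30,):
  for i in range(1,13):
    a=th-np.radians(st*i);d=.045*np.array([np.cos(a),np.sin(a)])-.045*np.array([np.cos(th),np.sin(th)])
    print(i*st,(M.T@np.array([*d,0])).round(4)[:2])
"
```

```text
time: 3.65
tool_pos: [0.4019, -0.234, 0.115]
eef_rot: [0.989, -0.151, 0.0, 0.0]
wrist_force: [-0.0, 1.2, 2.1]
grip_width: 0.222
gripper_force: 30.0
[ 0.40187302 -0.23400047  0.11502309] 0.04525289586065083 -170.45944710712706
30 [-0.0048 -0.0228]
60 [ 0.0024 -0.0449]
90 [ 0.0198 -0.0605]
120 [ 0.0425 -0.0653]
150 [ 0.0647 -0.0581]
180 [ 0.0802 -0.0407]
210 [ 0.0851 -0.018 ]
240 [0.0778 0.0042]
270 [0.0605 0.0198]
300 [0.0377 0.0246]
330 [0.0156 0.0173]
360 [0. 0.]
```

```bash
python3 shift.py '[[[-0.0048,-0.0228,0,0,0,0],[0.0024,-0.0449,0,0,0,0],[0.0198,-0.0605,0,0,0,0],[0.0425,-0.0653,0,0,0,0]]]'
```

```text
time: 4.05
tool_pos: [0.4618, -0.1813, 0.115]
eef_rot: [0.989, -0.15, -0.001, -0.002]
wrist_force: [-4.2, -4.4, 1.7]
grip_width: 0.222
gripper_force: 30.0
```

```bash
python3 shift.py '[[[0.0222,0.0072,0,0,0,0],[0.0377,0.0246,0,0,0,0]]]'; python3 shift.py '[[[0.0049,0.0227,0,0,0,0],[-0.0024,0.0449,0,0,0,0]]]'
cat > f.py <<'E'
from h import *
s=probe_bus.sense();v=np.array(s['tool_pos'])[:2]-[.4465,-.2265];r=np.linalg.norm(v);u=v/r;t=np.array([u[1],-u[0]]);F=np.array(s['wrist_force'])
print('ang',np.degrees(np.arctan2(v[1],v[0])).round(1),'r',r.round(4),'resist',-(F[:2]@t).round(2),'radial',(F[:2]@u).round(2))
E
python3 f.py
```

```text
time: 4.25
tool_pos: [0.4903, -0.2152, 0.1147]
eef_rot: [0.989, -0.15, -0.002, -0.004]
wrist_force: [-13.1, 13.5, 17.1]
grip_width: 0.22
gripper_force: 30.0
time: 4.45
tool_pos: [0.4761, -0.2573, 0.1148]
eef_rot: [0.989, -0.151, -0.0, -0.005]
wrist_force: [0.9, 21.9, 12.5]
grip_width: 0.219
gripper_force: 30.0
ang -46.1 r 0.0427 resist 15.8 radial -15.19
```

```bash
python3 -c "
import numpy as np
P=np.array([(.4019,-.234),(.4618,-.1813),(.4903,-.2152),(.4761,-.2573)])
A=np.c_[2*P,np.ones(4)];x=np.linalg.lstsq(A,(P**2).sum(1),rcond=None)[0];print(x[:2],np.sqrt(x[2]+x[0]**2+x[1]**2))
from scipy.optimize import least_squares as L
print(L(lambda c:np.linalg.norm(P-c,axis=1)-.045,[.446,-.226]).x)"
python3 shift.py '[[[-0.0173,0.0156,0,0,0,0],[-0.0401,0.0204,0,0,0,0],[-0.0622,0.0131,0,0,0,0],[-0.0778,-0.0042,0,0,0,0]]]'; python3 f.py
```

```text
[ 0.44590154 -0.22363659] 0.045211322488351545
[ 0.44598821 -0.2236294 ]
time: 4.85
tool_pos: [0.4027, -0.2377, 0.1152]
eef_rot: [0.988, -0.152, 0.004, 0.004]
wrist_force: [11.4, -13.1, -10.8]
grip_width: 0.22
gripper_force: 30.0
ang -165.7 r 0.0452 resist 15.54 radial -7.77
```

```bash
sed -i 's/\[.4465,-.2265\]/[.446,-.2236]/' f.py; python3 shift.py '[[[-0.0058,-0.0253,0,0,0,0],[0.0014,-0.0474,0,0,0,0],[0.0188,-0.063,0,0,0,0]]]'; python3 f.py
```

```text
time: 5.15
tool_pos: [0.4349, -0.1796, 0.1149]
eef_rot: [0.989, -0.15, -0.004, 0.002]
wrist_force: [-14.0, -10.7, 6.8]
grip_width: 0.223
gripper_force: 30.0
ang 104.1 r 0.0454 resist 16.2 radial -7.01
```

```bash
python3 shift.py '[[[0.0227,-0.0048,0,0,0,0],[0.0449,0.0024,0,0,0,0],[0.0604,0.0198,0,0,0,0]]]'; python3 f.py
```

```text
time: 5.45
tool_pos: [0.49, -0.2138, 0.1149]
eef_rot: [0.989, -0.15, -0.002, -0.002]
wrist_force: [-10.6, -1.2, 6.3]
grip_width: 0.222
gripper_force: 30.0
ang 12.5 r 0.0451 resist 1.15 radial -10.64
```

```bash
python3 shift.py '[[[0,0,0,0,0,0]]]'; python3 f.py; python3 shift.py '[[[0.0030,0.0110,0,0,0,0],[0.0046,0.0227,0,0,0,0]]]'; python3 f.py
```

```text
time: 5.55
tool_pos: [0.4904, -0.2182, 0.115]
eef_rot: [0.989, -0.151, -0.0, 0.001]
wrist_force: [-2.0, -1.4, 4.3]
grip_width: 0.221
gripper_force: 30.0
ang 7.0 r 0.0448 resist -1.1 radial -2.2
time: 5.75
tool_pos: [0.4879, -0.2394, 0.1149]
eef_rot: [0.989, -0.151, 0.0, -0.0]
wrist_force: [-3.5, 3.3, 6.2]
grip_width: 0.222
gripper_force: 30.0
ang -20.7 r 0.0448 resist 1.82 radial -4.43
```

Resistance fell from 16 N to about 1–2 N and stays light, so the core is loose. I'll stop winding and let go.

```bash
python3 shift.py '[[[0,0,0,0,0,0],[0,0,0,0,0,0],[0,0,0,0,0,0]]]' 0.6; python3 shift.py '[[[0,0,-0.05,0,0,0],[0,0,-0.1,0,0,0],[0.05,0.01,-0.13,0,0,0],[0.08,0.03,-0.13,0,0,0],[0.08,0.03,-0.13,0,0,0],[0.08,0.03,-0.13,0,0,0]]]'; python3 -c "
from h import *
w=grab('wrist','w5');cv2.imwrite('pics/v5.png',cv2.resize(w['color'][0:300,120:520],(800,600),interpolation=cv2.INTER_CUBIC))"
```

```text
time: 6.05
tool_pos: [0.4873, -0.239, 0.1141]
eef_rot: [0.989, -0.151, -0.0, -0.0]
wrist_force: [0.0, 0.2, -0.4]
grip_width: 0.458
gripper_force: 0.0
time: 6.65
tool_pos: [0.5549, -0.2916, 0.2434]
eef_rot: [0.989, -0.151, -0.001, -0.001]
wrist_force: [0.1, -0.3, -1.0]
grip_width: 0.602
gripper_force: 0.0
```

View pics/v5.png

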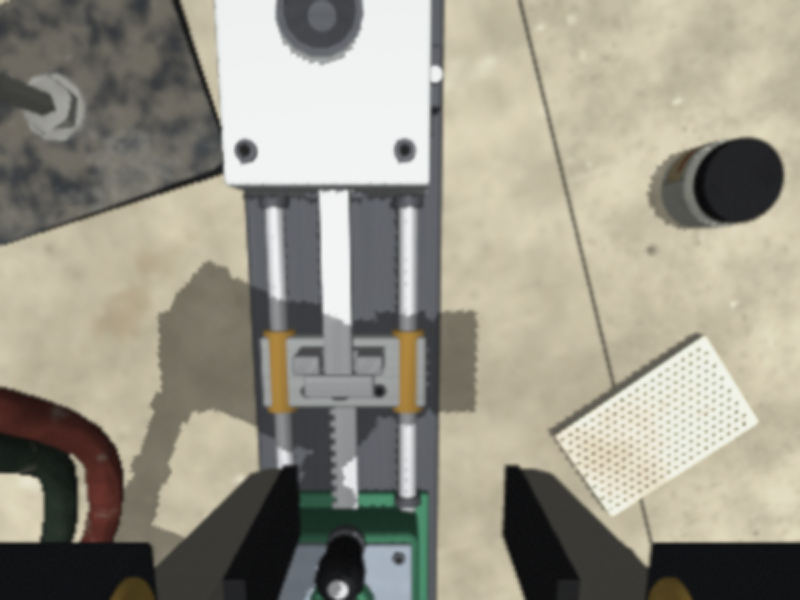

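The wrist view shows the core's head against the fork: in crop pixels, shoulder at (339,376) and head end at row 397. The bar runs to the mould face at (334,190), and the mould front edge runs from (226,186) to (429,186). The knob is at (340,580). The block centre is at about (655,425).

Run:
```python
from h import *
from scipy.spatial.transform import Rotation as R
w=load('w5');c=lambda u,v:(120+u/2,v/2)
sh=onz(w,*c(339,376),.062);he=onz(w,*c(339,397),.062);bm=onz(w,*c(334,195),.062);bh=onz(w,*c(338,340),.062)
L=onz(w,*c(226,186),.093);Q=onz(w,*c(429,186),.093)
ax=(bm-sh)[:2];ax/=np.linalg.norm(ax);e=np.array([*ax,0])
print('sh',sh.round(4),'he',he.round(4),'bm',bm.round(4),'bh',bh.round(4),'ang',np.degrees(np.arctan2(ax[1],ax[0])))
m=(L+Q)/2;n=(L-Q)/np.linalg.norm(L-Q);print('mould',m.round(4),'ang',np.degrees(np.arctan2(-n[0],n[1])),np.linalg.norm(L-Q))
o=sh+.042*e;o[2]=.055;print('origin',o.round(4),'face dist of shoulder',(m-sh)[:2]@ax)
s=probe_bus.sense();M=R.from_quat(s['eef_rot']).as_matrix();print(s['tool_pos'],'tool x ang',np.degrees(np.arctan2(M[1,0],M[0,0])))
t=o.copy();t[2]=.05;print('to',M.T@(t-s['tool_pos']))
q=[(703,335),(757,418),(612,515),(552,433)];P=np.array([onz(w,*c(*p),.013) for p in q]);print('blk',P.mean(0).round(4),P.round(3).tolist())
print('h',tri((w,*c(655,425)),(load('w2'),180+319*.75,145*.75)))
```

```text
sh [ 0.5654 -0.2626  0.062 ] he [ 0.555  -0.2591  0.062 ] bm [ 0.65   -0.2886  0.062 ] bh [ 0.5831 -0.268   0.062 ] ang -17.084582486729648
mould [ 0.6517 -0.2893  0.093 ] ang -17.458295610895956 0.08833582020122487
origin [ 0.6056 -0.2749  0.055 ] face dist of shoulder 0.09032510633954458
[ 0.55450378 -0.29102587  0.2435616 ] tool x ang -17.357005610033504
to [ 0.04431788 -0.03041062  0.19350148]
blk [ 0.4717 -0.426   0.013 ] [[0.518, -0.464, 0.013], [0.459, -0.485, 0.013], [0.424, -0.388, 0.013], [0.486, -0.366, 0.013]]
h (array([ 0.47101985, -0.42767803,  0.00829799]), [0.3, 0.3])
```

```bash
python3 shift.py '[[[0.047,-0.03,0,0,0,0],[0.047,-0.03,0,0,0,0],[0.047,-0.03,0.05,0,0,0],[0.047,-0.03,0.1,0,0,0],[0.047,-0.03,0.13,0,0,0],[0.047,-0.03,0.13,0,0,0],[0.047,-0.03,0.13,0,0,0]]]' 0.27
python3 - <<'E'
from h import *
from scipy.spatial.transform import Rotation as R
w=grab('wrist','w6');cv2.imwrite('pics/v6.png',w['color'])
s=probe_bus.sense();M=R.from_quat(s['eef_rot']).as_matrix();T=s['tool_pos'];print(T)
for x in (-.02,0,.02): print(proj(w,np.array([.6056,-.2749,.062])+x*np.array([.954,-.3,0])))
print('tip line',proj(w,T+M@[0,0,.0141]))
E
```

```text
time: 7.4
tool_pos: [0.6086, -0.277, 0.1157]
eef_rot: [0.989, -0.151, 0.0, 0.0]
wrist_force: [0.6, 0.1, 0.1]
grip_width: 0.272
gripper_force: 0.0
[ 0.60978637 -0.27778804  0.11745541]
[317.47258551 261.53927599]
[317.45367356 233.27672071]
[317.43456911 203.73390924]
tip line [319.73048118 249.55458281]
```

View pics/v6.png

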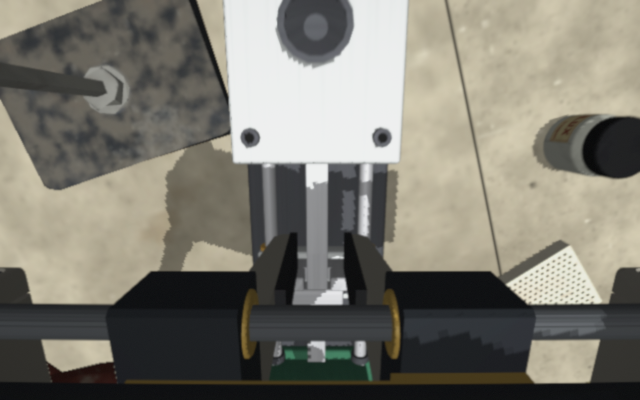

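The wrist view shows the bar at columns 305–328, centre 317, while the finger mid-plane is at column 320, so I shift about 1.6 mm in −y before going down.

```bash
python3 shift.py '[[[-0.002,-0.0016,0.02,0,0,0],[-0.002,-0.0016,0.04,0,0,0],[-0.002,-0.0016,0.055,0,0,0],[-0.002,-0.0016,0.064,0,0,0],[-0.002,-0.0016,0.064,0,0,0],[-0.002,-0.0016,0.064,0,0,0]]]'
```

```text
time: 8.05
tool_pos: [0.6081, -0.2756, 0.0517]
eef_rot: [0.989, -0.151, 0.001, 0.0]
wrist_force: [0.0, -0.2, 0.3]
grip_width: 0.27
gripper_force: 0.0
```

```bash
python3 shift.py '[[[0,0,0,0,0,0],[0,0,0,0,0,0],[0,0,0,0,0,0],[0,0,0,0,0,0]]]' 0.05
```

```text
time: 8.45
tool_pos: [0.6083, -0.2753, 0.0519]
eef_rot: [0.989, -0.151, 0.001, 0.0]
wrist_force: [0.8, 1.7, 5.7]
grip_width: 0.153
gripper_force: 30.0
```

```bash
python3 shift.py '[[[-0.002,0,-0.0005,0,0,0],[-0.006,0,-0.001,0,0,0],[-0.01,0,-0.001,0,0,0],[-0.014,0,-0.001,0,0,0],[-0.018,0,-0.001,0,0,0],[-0.022,0,-0.001,0,0,0],[-0.022,0,-0.001,0,0,0]]]'
```

```text
time: 9.15
tool_pos: [0.5859, -0.2685, 0.0518]
eef_rot: [0.989, -0.151, -0.0, 0.0]
wrist_force: [0.0, -0.8, 3.9]
grip_width: 0.152
gripper_force: 30.0
```

```bash
python3 -c "
from h import *
w=grab('wrist','w7');cv2.imwrite('pics/v7.png',cv2.resize(w['color'][100:300,200:440],(720,600),interpolation=cv2.INTER_CUBIC));print(probe_bus.sense()['tool_pos'],probe_bus.sense()['wrist_force'],probe_bus.sense()['wrist_torque'])"
```

```text
[ 0.58595045 -0.26853129  0.05177489] [0.16398452 0.30189923 5.92574985] [-0.03560592  0.01647556  0.05637758]
```

View pics/v7.png

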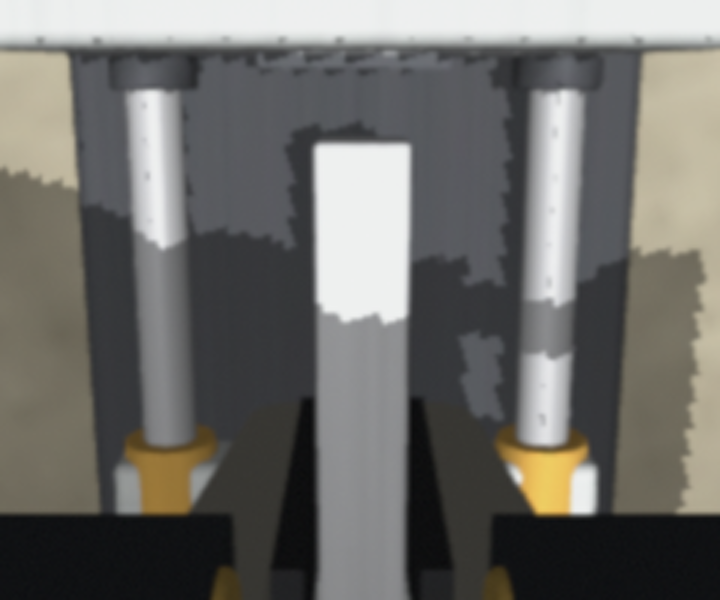

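The core's end (crop row 143) is well clear of the mould face (row 50), and it is straight and firmly held. I lift straight up.

```bash
python3 shift.py '[[[0,0,-0.01,0,0,0],[0,0,-0.025,0,0,0],[0,0,-0.045,0,0,0],[0,0,-0.07,0,0,0],[0,0,-0.09,0,0,0],[0,0,-0.1,0,0,0],[0,0,-0.1,0,0,0]]]'; python3 -c "
from h import *
s=probe_bus.sense();print(s['tool_pos'],s['wrist_force'],s['wrist_torque'],s['qpos'])"
```

```text
time: 9.9
tool_pos: [0.5864, -0.2685, 0.1519]
eef_rot: [0.989, -0.151, -0.0, 0.0]
wrist_force: [0.2, -0.5, -3.1]
grip_width: 0.152
gripper_force: 30.0
[ 0.58636143 -0.26851152  0.15186537] [ 0.17047038 -0.51152135 -3.11497957] [ 0.00546701 -0.06328695 -0.03552605] [-6.16384868e-01  3.98590624e-01  1.46088169e+00 -9.88088641e-05
  1.28222225e+00  1.25756750e+00]
```

Core lifted level at 0.15 m. Next I carry it over the block and turn it along the block's long side.

```bash
python3 shift.py '[[[-0.006,0.02,0,0,0,0.09],[-0.015,0.046,0,0,0,0.22],[-0.024,0.074,0,0,0,0.36],[-0.033,0.102,0,0,0,0.5],[-0.042,0.13,0,0,0,0.64],[-0.051,0.158,0,0,0,0.77],[-0.058,0.18,0,0,0,0.87],[-0.061,0.188,0,0,0,0.918]]]'; python3 shift.py '[[[0,0,0,0,0,0],[0,0,0,0,0,0]]]'; python3 -c "
from h import *
from scipy.spatial.transform import Rotation as R
s=probe_bus.sense();M=R.from_quat(s['eef_rot']).as_matrix();p=np.array([.4724,-.4295,.017]);print(s['tool_pos'],M.T@(p-s['tool_pos']),np.degrees(np.arctan2(M[1,0],M[0,0])),M[:,2],s['wrist_force'])
w=grab('wrist','w8');cv2.imwrite('pics/v8.png',w['color'])"
```

```text
time: 10.7
tool_pos: [0.4695, -0.4305, 0.1489]
eef_rot: [0.818, -0.576, -0.002, -0.0]
wrist_force: [1.7, -0.6, -2.7]
grip_width: 0.15
gripper_force: 30.0
time: 10.9
tool_pos: [0.4716, -0.4286, 0.1497]
eef_rot: [0.82, -0.573, -0.002, -0.001]
wrist_force: [-0.2, 0.2, -2.3]
grip_width: 0.147
gripper_force: 30.0
[ 0.47158937 -0.42862234  0.14974304] [ 0.00155123 -0.00054809  0.13273822] -69.90916209986695 [-0.00178519  0.00294489 -0.99999407] [-0.16254654  0.24335567 -2.34463629]
```

View pics/v8.png

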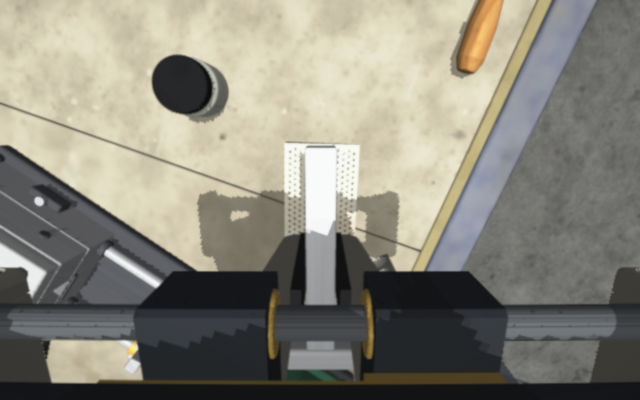

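The core is over the block and aligned with its long side. The jar is at (182,84) and clear, and the dapping block is off to the right and behind. My grip is deep, with the fingertips about 10 mm below the core's underside, so I'll lower until the tips almost reach the block and then feel for it.

```bash
python3 shift.py '[[[0.001,0,0.03,0,0,0],[0.001,0,0.06,0,0,0],[0.001,0,0.085,0,0,0],[0.001,0,0.1,0,0,0],[0.001,0,0.11,0,0,0],[0.001,0,0.116,0,0,0],[0.001,0,0.116,0,0,0],[0.001,0,0.116,0,0,0]]]'; python3 -c "
from h import *
w=grab('wrist','w9');b=grab('side','s9');s=probe_bus.sense();print(s['tool_pos'],s['wrist_force'],s['grip_width'])
a=cv2.resize(b['color'][170:300,300:460],(480,390),interpolation=cv2.INTER_CUBIC);c=cv2.resize(w['color'][80:330,220:420],(312,390));cv2.imwrite('pics/v9.png',np.hstack([a,c]))"
```

```text
time: 11.75
tool_pos: [0.4731, -0.4314, 0.0368]
eef_rot: [0.819, -0.573, 0.001, 0.0]
wrist_force: [-0.9, 0.1, -3.1]
grip_width: 0.153
gripper_force: 30.0
[ 0.47308325 -0.43151767  0.03689447] [-0.35950233 -0.32154739 -2.50080972] 0.14768108267681093
```

View pics/v9.png

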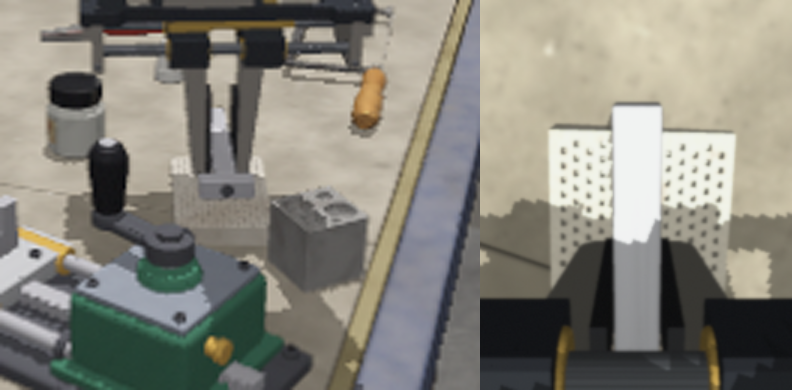

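The side and wrist views show the core level, head towards the puller, above the block. The tips are clear of the dapping block, and the jar is untouched.

```bash
python3 shift.py '[[[0,0.001,0.004,0,0,0],[0,0.001,0.007,0,0,0],[0,0.001,0.008,0,0,0],[0,0.001,0.008,0,0,0],[0,0.001,0.008,0,0,0]]]'
```

```text
time: 12.35
tool_pos: [0.4715, -0.431, 0.0274]
eef_rot: [0.819, -0.573, -0.0, -0.0]
wrist_force: [-0.4, -0.3, -3.7]
grip_width: 0.152
gripper_force: 30.0
```

```bash
python3 shift.py '[[[0,0,0,0,0,0],[0,0,0,0,0,0],[0,0,0,0,0,0]]]' 0.3; python3 -c "
from h import *
w=grab('wrist','w10');b=grab('side','s10')
a=cv2.resize(b['color'][170:300,300:460],(480,390),interpolation=cv2.INTER_CUBIC);c=cv2.resize(w['color'][80:330,220:420],(312,390));cv2.imwrite('pics/v10.png',np.hstack([a,c]))"
python3 shift.py '[[[0,0,-0.01,0,0,0],[0,0,-0.03,0,0,0],[0,0,-0.06,0,0,0],[0,0,-0.1,0,0,0],[0,0,-0.14,0,0,0],[0,0,-0.15,0,0,0],[0,0,-0.15,0,0,0]]]'; python3 -c "
from h import *
w=grab('wrist','w11');b=grab('side','s11')
a=cv2.resize(b['color'][170:300,300:460],(480,390),interpolation=cv2.INTER_CUBIC);c=cv2.resize(w['color'][80:330,220:420],(312,390));cv2.imwrite('pics/v11.png',np.hstack([a,c]))"
```

```text
time: 12.65
tool_pos: [0.4719, -0.4315, 0.0282]
eef_rot: [0.819, -0.573, 0.001, 0.0]
wrist_force: [-0.4, 0.1, -0.7]
grip_width: 0.299
gripper_force: 0.0
time: 13.45
tool_pos: [0.4725, -0.4323, 0.1806]
eef_rot: [0.819, -0.573, 0.003, 0.001]
wrist_force: [0.2, 1.1, -0.0]
grip_width: 0.302
gripper_force: 0.0
```

View pics/v11.png

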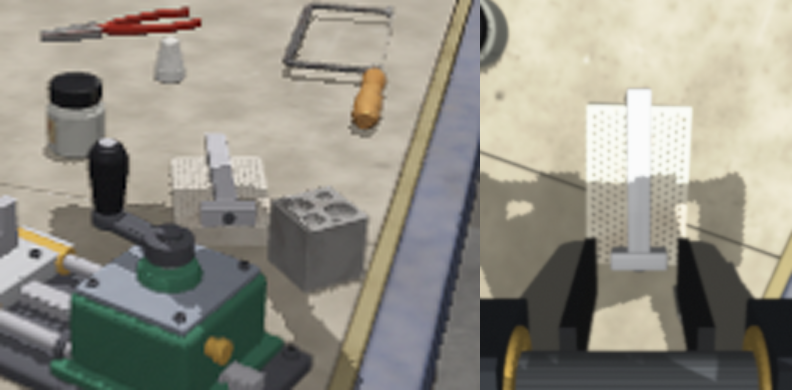

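The core lies flat along the middle of the block, with jar and dapping block untouched and the gripper clear. I let things settle and hand it in.

```bash
python3 shift.py '[[[0,0,0,0,0,0],[0,0,0,0,0,0],[0,0,0,0,0,0]]]'; python3 -c "
from h import *
print(ticket.hand_in())"
```

```text
time: 13.85
tool_pos: [0.4711, -0.4305, 0.1761]
eef_rot: [0.819, -0.573, -0.001, -0.0]
wrist_force: [0.4, -0.3, -0.4]
grip_width: 0.3
gripper_force: 0.0
the job is handed in; nothing more can be done
None
```

The core was wound loose, drawn out and laid on the soldering block, and the job was handed in at about 14 s; no verdict was returned, and because I gripped the core too low it fell the last 10 mm or so onto the block, but the last pictures show it flat along the block's middle with the jar and dapping block unmoved.

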